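# Stand a blown-sugar bauble upright in its setting ring

## Task

Take the red blown-sugar bauble by its yellow neck out of the slanted cooling rest and stand it upright, neck up, in the steel setting ring on the worktop. It is brittle: do not drop it - lower it until it sits in the ring and only then let go. Leave the ring standing on the worktop and do not disturb the bottle, scale and tape around it.

Things in the scene. Friction and masses are not known exactly. Their poses are not given: they have to be found in the camera images.
- bauble: glossy red ball, 60 mm diameter, round-bottomed, about 80 g, with a straight yellow neck, 16 mm diameter, ending 75 mm from the ball's centre. Origin: ball's centre; +z along the neck to its free end. A 25 mm wide collar, 27 to 33 mm from the centre, is only decoration; grip the neck at 35 to 75 mm. At first it leans about 40 degrees from vertical in the rest, ball centre 50 mm up.
- neck_end (a point): centre of the free end of the bauble's neck, 75 mm from the ball's centre
- rest: slanted cooling rest, fixed: wooden foot 118x80x12 mm, on it a steel cup ring, 54 mm wide, 18 mm high, for the ball, and an upright 7 mm wire under the neck. Origin: on the worktop below the cup's centre. The neck leans to the rest's +x; the foot spans x -45 to +73 mm; the wire stands at x = +47 mm, tip at z 92 mm, touching the neck 60 mm from the ball's centre.
- ring: steel setting ring, loose on the worktop, 350 g: upright tube 54 mm outer, 46 mm inner diameter, 40 mm high, open at both ends, with a 72 mm wide, 4 mm thick foot flange. Origin: centre of its underside; +z up. The ball seats on its top edge with its centre about 19 mm above that edge.
- ring_top (a point): centre of the ring's upper opening, 40 mm above its underside
- green_bottle: small green dropper bottle with white cap, 33 mm diameter, 81 mm high, a bystander; origin at the centre of its underside
- scale: flat black pocket scale, 125x78x21 mm, a bystander; origin at the centre of its underside
- tape: roll of beige paper tape lying flat, 95 mm diameter, 25 mm high, a bystander; not the setting ring; origin at the centre of its underside

How it is judged:
By the outcome, as a careful person would: the job done as asked, in the order asked, and still so for the second after the job is handed in, with the robot touching nothing.
It also fails if it takes over 37 s, if anything falls off the work surface, if the arm or the gripper's body presses on something with over 40 N, if the wrist force passes 120 N, or if a joint passes its speed limit or range.

## Robot

A 6-joint arm with a two-finger parallel gripper is mounted at the origin on the work surface; the furniture and walls round the work are solid. World frame = base frame: x ahead of the robot, y to its left, z up, the work surface at z = 0. Lengths are in m, angles in degrees, forces in N, time in s.
With the tool pointing down it reaches from about 0.4 to 0.825 m from the base axis. Payload 7 kg.
Tool frame: the origin (TCP) lies between the finger pads; the fingertips stand 25 mm ahead of it and the grasp point (between the pads) lies 6 mm ahead of it; z points along the fingers, y is the line along which they close (so a half turn about z gives the same grasp; the last joint's range is limited). The gripper opens to 88 mm and grips with 3 to 60 N. Pads are 19 mm wide; open, the fingers measure 130 mm over their backs; the gripper's body (78 mm by 193 mm) begins 47 mm behind the grasp point.
Start: joints at [84.46, 20.546, 0.682, 0, -70.136, -16.507], TCP at [0.253, 0.626, 0.252] pointing down, gripper open.
Joint ranges: [-176.03, 176.03], [-82.01, 121.73], [-58.28, 71.71], [-173.87, 95.51], [-174.79, -0.11], [-173.66, 173.66]. Speed limits (degrees/s): [136.94, 136.94, 172.46, 180, 180, 180].

## Interface

Orientations are given as [roll, pitch, yaw] about the fixed x, y, z axes, in that order (R = Rz(yaw) Ry(pitch) Rx(roll)).
In Python, from plant import ctrl gives the robot as it stands.
- The arm moves only by the tool drive_effector, called by a JSON object that holds its "api" and its "payload", one argument or row to a line. Schema: {"type":"object","properties":{"deltas":{"type":"object","properties":{"increments":{"type":"array","items":{"type":"array","items":{"type":"number"},"minItems":5,"maxItems":5},"minItems":1,"maxItems":8}},"additionalProperties":false,"required":["increments"]},"only":{"type":"string"},"quiet":{"type":"boolean"},"lines":{"type":"string"}},"required":["deltas"],"additionalProperties":false}. deltas is an object whose key "increments" holds a list of rows, 1 to 8 of them, each of 5 numbers: dx, dy, dz in units of 25 mm, then a turn about the tool's z in units of 4 degrees, then the finger opening in m; each row is the pose to reach, as a shift and turn from the pose commanded when the call began, along the tool's axes at that moment; what a row does not reach only later rows make up. A row lasts 1/8 s, in which the tool goes at most 0.0625 m and 10.7 degrees, less where a joint would pass 70% of its speed; a pose out of reach is approached as far as the arm can. The fingers move at their own pace and stop on an object; the grip force is fixed at half the most. Time passes only in rows, so rows that do not move let the fingers close. The tool returns the time, the measured TCP pose, the force, the opening and the grip force at its end. only (a regular expression) keeps the lines of the reply that match it, lines (a string "A,B") keeps lines A to B, and quiet returns only ok. Input that does not fit is refused with a message, and nothing moves.
- ctrl.get_obs(): the state, without advancing time (a new reading comes with each control period).
- ctrl.snapshot(name): name is "scene" or "top" or "wrist"; returns a dict with "frame" (420x560x3 uint8, red, green, blue), "z_map" (420x560 float32, m along the optical axis (not along the pixel's ray), 0 where there is no reading), "fovy" (degrees; the focal length in pixels is half the picture's height over the tangent of half this angle, whatever the lens; pixels are square), "cx", "cy" (the principal point, pixels), "R" (3x3) and "t" (3): a world point X has camera coordinates R X + t; the wrist camera has in their place "T_tool_cam" (4x4, takes a point from camera to tool coordinates, whose origin is the TCP and whose axes are the flange's). Camera axes: x right, y down, z forward; pixel columns grow to the right and rows downward; lengths in m; the calibration is good to about 2 mm. A picture is of the moment at which its call begins: read the wrist's pose just before it.
- ctrl.close_job(): hands the job in; it is judged then, once.
The state is a dict: "clock": time; "joint_pos": joint angles; "qvel": joint speeds; "tau": joint torques, N m; "tool_pos": TCP position; "orientation": TCP orientation; "force": force on the tool from outside, world axes, zero at the start; "moment": the same for the moment, N m; "opening": finger opening in m; "gripper_force": force on a finger pad.
Only numpy, scipy, OpenCV 4.12 (cv2) and the standard library are available. Lean on these libraries where they do the work, as an engineer would, in place of code of your own. Each camera call takes 0.05 s, during which the arm holds its last target. There are 200 camera calls.

## Working session

There is one attempt and no reset: what is moved stays moved. The work goes in short steps, Python scripts to look and compute and a tool call to move; the robot and the scene stay as the last step left them, time stands still between calls to the robot, and variables do not carry over. Pictures are saved under pics/ and viewed, at most 10 in all, crops included, and the job is handed in when it is done.

```bash
ls; mkdir -p pics; cat > h.py <<'E'
import numpy as np,cv2
from plant import ctrl
from scipy.spatial.transform import Rotation as Ro
def snap(n):
    o=ctrl.get_obs(); s=ctrl.snapshot(n)
    if 'R' in s and n!='wrist': R=np.array(s['R']);t=np.array(s['t']); Rwc=R.T; p=-R.T@t
    else:
        T=np.array(s['T_tool_cam']);Rt=Ro.from_euler('xyz',o['orientation'],degrees=True).as_matrix()
        Rwc=Rt@T[:3,:3];p=Rt@T[:3,3]+np.array(o['tool_pos'])
    f=210/np.tan(np.radians(s['fovy'])/2)
    z=s['z_map'];v,u=np.mgrid[0:420,0:560]
    c=np.stack([(u-s['cx'])/f*z,(v-s['cy'])/f*z,z],-1)
    W=c@Rwc.T+p; W[z==0]=np.nan
    return s['frame'],W,Rwc,p,f,s
def save(name,img): cv2.imwrite('pics/'+name,img[:,:,::-1])
E
python3 - <<'E'
from h import *
print(ctrl.get_obs())
for n in('scene','top','wrist'):
    F,W,R,p,f,s=snap(n); np.savez('/tmp/'+n,F=F,W=W,R=R,p=p,f=f,c=[s['cx'],s['cy']]); save(n+'0.png',F); print(n,p,R[:,2],f)
E
```

```text
pics
plant.py
{'clock': 0.0, 'joint_pos': array([ 8.44592846e+01,  2.05925240e+01,  6.32995643e-01, -1.97977720e-02,
       -7.01373528e+01, -1.65095806e+01]), 'qvel': array([ 0.1079815 ,  0.00614066,  0.09695861,  0.08835261, -0.01164173,
        0.06518417]), 'tau': array([ 9.25763197e-04, -5.82718277e+01,  2.93066847e+01,  6.99723423e+00,
        7.01499768e-03, -1.58854350e-04]), 'tool_pos': array([0.25323328, 0.62519886, 0.25060548]), 'orientation': array([ 1.79901824e+02, -9.69015467e-03, -2.20570301e+01]), 'force': array([-0.70276185, -0.62876027, -0.40700306]), 'moment': array([-0.01491533, -0.00649828, -0.00986723]), 'gripper_force': 0.0, 'opening': 0.08786114077022697}
scene [-0.18292816 -0.29614833  0.80321716] [ 0.59746597  0.38105947 -0.70556934] 433.3611317975459
top [0.26339593 0.08717659 1.16862122] [ 0.14880819  0.01369938 -0.98877118] 524.2800601866222
wrist [0.32410638 0.59671896 0.38423761] [-0.2675684   0.10634783 -0.95765197] 311.27306897836235
```

View pics/scene0.png

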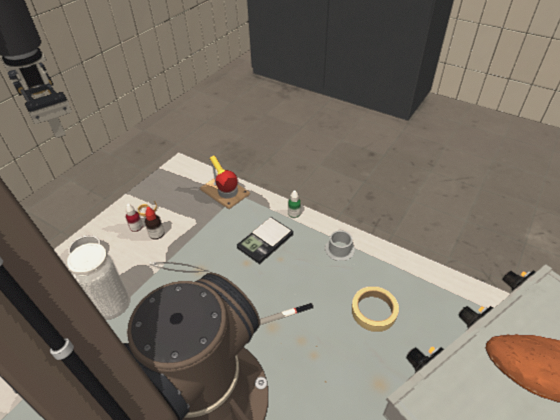

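View pics/top0.png

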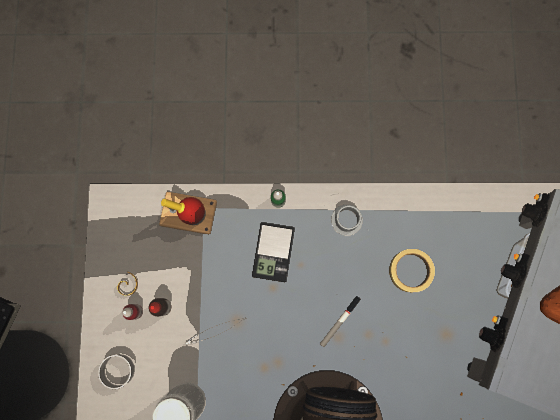

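The scene view shows the bauble in its rest at about (227,182), with the neck end at (213,160), and the flanged ring at (341,244). In the top view the ball is at (190,210), the neck end at (163,203), the ring at (347,219), and the bottle between them at (278,197). I'll measure these from the depth maps.

```bash
cat > m.py <<'E'
from h import *
from scipy.optimize import least_squares
def sph(P):
    g=lambda q:np.linalg.norm(P-q[:3],axis=1)-.03
    r=least_squares(g,np.r_[np.median(P,0)-[0,0,.02],],loss='soft_l1',f_scale=.002); return r.x,np.median(abs(r.fun))
def circ(P,lab):
    g=lambda q:np.hypot(P[:,0]-q[0],P[:,1]-q[1])-q[2]
    r=least_squares(g,np.r_[P[:,:2].mean(0),.025],loss='soft_l1',f_scale=.002);print(lab,r.x,len(P),np.median(abs(r.fun)))
def ana(n,D):
    F,W=D['F'],D['W'];h=cv2.cvtColor(F,cv2.COLOR_RGB2HSV).astype(int)
    near=lambda c,r:np.hypot(W[...,0]-c[0],W[...,1]-c[1])<r
    red=((h[...,0]<6)|(h[...,0]>172))&(h[...,1]>150)&(h[...,2]>60)&(W[...,2]>.03)
    red&=near(B0,.09)
    c,e=sph(W[red]);print(n,'ball',c,e,red.sum())
    yel=(h[...,0]>18)&(h[...,0]<35)&(h[...,1]>120)&near(B0,.1)&(W[...,2]>.06)
    Y=W[yel]
    def g(q):
        d=np.array([np.sin(q[2])*np.cos(q[3]),np.sin(q[2])*np.sin(q[3]),np.cos(q[2])])
        return np.linalg.norm(np.cross(Y-np.r_[c[:2]+q[:2],c[2]],d),axis=1)-.008
    v=Y.mean(0)-c
    r=least_squares(g,[0,0,np.arccos(v[2]/np.linalg.norm(v)),np.arctan2(v[1],v[0])],loss='soft_l1',f_scale=.002)
    d=np.degrees(r.x[2:]);q=r.x;dd=np.array([np.sin(q[2])*np.cos(q[3]),np.sin(q[2])*np.sin(q[3]),np.cos(q[2])])
    print('  neck off',q[:2],'tilt,az',d,'raw az',np.degrees(np.arctan2(v[1],v[0])),'end',np.percentile((Y-c)@dd,97),yel.sum())
    m=near(R0,.045)&(W[...,2]>.032)&(W[...,2]<.05)
    if m.sum()>20: circ(W[m],'  ring'); print('  ringz',np.percentile(W[m][:,2],[50,90,98]))
E
cat > a.py <<'E'
import m
from m import *
D={n:np.load(f'/tmp/{n}.npz') for n in('scene','top','wrist')}
T=D['top']['W'];np.set_printoptions(precision=4,suppress=True)
for k,(u,v) in dict(ball=(190,210),neck=(167,204),ring=(347,206),bottle=(278,195),scale=(274,250),edge=(300,186)).items(): print(k,T[v,u])
S=D['scene']['W']
for k,(u,v) in dict(ball=(227,182),ring=(341,236),bottle=(295,198)).items(): print(k,S[v,u])
m.B0=T[210,190][:2];m.R0=T[206,347][:2]-[.02,0]
for n in('scene','top','wrist'): 
    try: ana(n,D[n])
    except Exception as e: print(n,e)
E
python3 a.py
```

```text
ball [0.4528 0.2895 0.0765]
neck [0.4602 0.3319 0.1065]
ring [ 0.468  -0.0473  0.0379]
bottle [0.4849 0.1031 0.0768]
scale [0.373  0.1125 0.0217]
edge [ 0.5214  0.0542 -0.0007]
ball [0.4428 0.2792 0.064 ]
ring [ 0.4648 -0.0404  0.0234]
bottle [0.4838 0.0998 0.0633]
scene ball [0.4586 0.2947 0.0478] 0.0009979696264470345 341
  neck off [-0.0012 -0.001 ] tilt,az [40.2589 78.7225] raw az 86.17903963869398 end 0.07360913698564994 112
  ring [ 0.4439 -0.0495  0.0247] 160 0.0010893320576373256
  ringz [0.0375 0.04   0.0409]
top ball [0.4572 0.294  0.0479] 0.0010443643753611613 473
  neck off [-0.0018 -0.0029] tilt,az [41.6197 78.435 ] raw az 82.3149315526811 end 0.07606463019677284 184
  ring [ 0.4431 -0.0496  0.0247] 151 0.0009658547113816258
  ringz [0.0388 0.0419 0.0439]
wrist Initial guess is outside of provided bounds
  return _methods._mean(a, axis=axis, dtype=dtype,
  ret = um.true_divide(
```

View pics/wrist0.png

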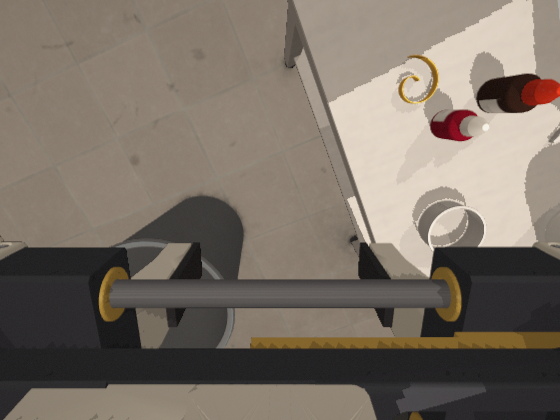

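The wrist view shows only the table corner and the floor, with no bauble in sight. The two fixed cameras agree: ball at about (0.458, 0.294, 0.049), lean azimuth about 79°, ring at (0.4435, -0.0495).

The tool stays vertical. I'll put the closing line in the lean plane, cage the neck above the wire, swing it upright in the fixed cup, and then grip. First I'll hover for a wrist-camera check.

```bash
cat > go.py <<'E'
import sys
from h import *
# args: world x y z yaw -> tool-axis delta
o=ctrl.get_obs();t=np.array(list(map(float,sys.argv[1:5])))
R=Ro.from_euler('xyz',o['orientation'],degrees=True).as_matrix()
print(o['clock'],o['tool_pos'],o['orientation'],o['opening'],'delta',np.round(R.T@(t[:3]-o['tool_pos']),4),'turn',round(o['orientation'][2]-t[3],2))
E
python3 go.py 0.466 0.334 0.25 -11
```

```text
0.15 [0.2532974  0.62532467 0.25085264] [ 1.79928380e+02 -7.65577902e-03 -2.20543977e+01] 0.0875043828734826 delta [0.3065 0.1901 0.0011] turn -11.05
```
Distance 0.361; 6+ rows at .0625. Use final rows.

The rows are not in the units I measure in: shifts go in units of 25 mm and turns go in units of 4 degrees. I convert before sending: 0.3065 m is 12.26, 0.29 m is 11.6, -6 degrees is -1.5.

{"api": "drive_effector", "payload": {
  "deltas": {"increments":[[2, 1.2, 0, -0.75, 0.088], [4, 2.4, 0, -1.5, 0.088], [6, 3.6, 0, -2.25, 0.088], [8, 4.8, 0, -2.75, 0.088], [10, 6.2, 0, -2.75, 0.088], [11.6, 7.2, 0, -2.75, 0.088], [12.26, 7.6, 0, -2.75, 0.088], [12.26, 7.6, 0, -2.75, 0.088]]}
}}

```text
clock: 1.15
tool_pos: [0.4667, 0.3336, 0.2514]
orientation: [180.0, 0.0, -11.2]
force: [1.0, 0.5, -1.1]
opening: 0.0874
gripper_force: 0.0
```

```bash
python3 - <<'E'
import m
from m import *
m.B0=np.array([.458,.294]);m.R0=np.array([.4435,-.0495])
F,W,R,p,f,s=snap('wrist');save('wrist1.png',F);ana('wrist',dict(F=F,W=W))
E
```

```text
wrist ball [0.45592417 0.29554359 0.04897951] 0.0003169536696412227 1822
  neck off [0.01420468 0.00212951] tilt,az [ 2.19712956 20.78522738] raw az 24.555456534659953 end 0.2745337837206317 6084
```

View pics/wrist1.png

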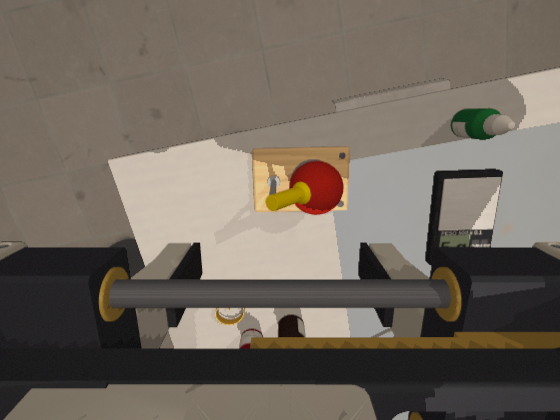

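The wrist view shows the ball at (316,188), the neck end at (270,203) and the foot square to the picture. My yellow mask also caught gripper parts, so I'll refit with a height limit.

```bash
sed -i 's/(W\[...,2\]>.06)/(W[...,2]>.06)\&(W[...,2]<.14)/' m.py
python3 - <<'E'
import m
from m import *
np.set_printoptions(precision=4,suppress=True)
m.B0=np.array([.458,.294]);m.R0=np.array([.4435,-.0495])
F,W,R,p,f,s=snap('wrist');np.savez('/tmp/w1',F=F,W=W);ana('wrist',dict(F=F,W=W))
h=cv2.cvtColor(F,cv2.COLOR_RGB2HSV).astype(int)
foot=(abs(W[...,2]-.012)<.004)&(np.hypot(W[...,0]-.458,W[...,1]-.305)<.09)&(h[...,1]>60)
print(foot.sum(),cv2.minAreaRect((W[foot][:,:2]*1000).astype(np.float32)))
E
```

```text
wrist ball [0.456  0.2956 0.049 ] 0.0003169529981272984 1825
  neck off [ 0.0002 -0.004 ] tilt,az [42.2944 81.2209] raw az 76.4132760155001 end 0.07550901761644511 766
3162 ((458.615478515625, 309.25689697265625), (117.80667877197266, 79.97687530517578), 80.12328338623047)
```

```bash
python3 go.py 0.4634 0.3369 0.1215 -9.9
```

```text
1.25 [0.46594645 0.33496668 0.25140987] [-1.79999788e+02  8.91906962e-03 -1.10488699e+01] 0.08767890538623221 delta [-0.0028 -0.0014  0.1299] turn -1.15
```

{"api": "drive_effector", "payload": {
  "deltas": {"increments":[[-0.12, -0.04, 0.8, -0.25, 0.044], [-0.12, -0.04, 2.4, -0.25, 0.044], [-0.12, -0.04, 3.6, -0.25, 0.044], [-0.12, -0.04, 4.4, -0.25, 0.044], [-0.12, -0.04, 4.4, -0.25, 0.044], [-0.12, -0.04, 4.4, -0.25, 0.044]]}
}}

```text
clock: 2.0
tool_pos: [0.4634, 0.3371, 0.1424]
orientation: [-180.0, -0.0, -10.0]
force: [0.3, -0.7, 0.3]
opening: 0.0445
gripper_force: 0.0
```

```bash
python3 go.py 0.4634 0.3369 0.1215 -9.9
python3 - <<'E'
from h import *
F,W,R,p,f,s=snap('wrist')
G,W2,*_=snap('scene'); G=cv2.resize(G[110:230,150:310],None,fx=2.5,fy=2.5)
I=np.zeros((420,960,3),np.uint8);I[:,:560]=F;I[:300,560:960]=G;save('w2.png',cv2.resize(I,(800,350)))
E
```

```text
2.0 [0.46342483 0.33711538 0.14236914] [-1.79958676e+02 -3.84654697e-02 -9.97185636e+00] 0.044472135970576816 delta [-0.      0.0002  0.0209] turn -0.07
```

View pics/w2.png

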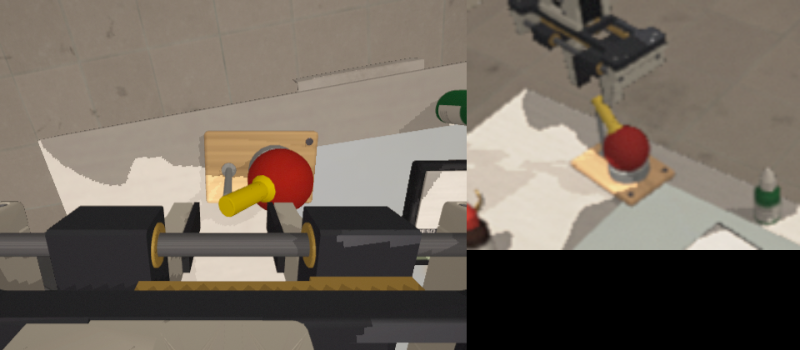

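The neck (tip at about (228,208)) lies between the two fingers, and the scene crop shows the fingers above it. I'll descend the last 21 mm.

In the tool's units: 0.0205 m is 0.82, 0.01 m is 0.4.

{"api": "drive_effector", "payload": {
  "deltas": {"increments":[[0, 0, 0.4, 0, 0.044], [0, 0, 0.82, 0, 0.044], [0, 0, 0.82, 0, 0.036], [0, 0, 0.82, 0, 0.036]]}
}}

```text
clock: 2.6
tool_pos: [0.4635, 0.3359, 0.121]
orientation: [180.0, 0.0, -10.0]
force: [-0.4, -0.2, 0.6]
opening: 0.0367
gripper_force: 0.0
```

```bash
python3 - <<'E'
from h import *
F,W,R,p,f,s=snap('wrist');save('w3.png',F)
E
```

```text
(no output)
```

View pics/w3.png

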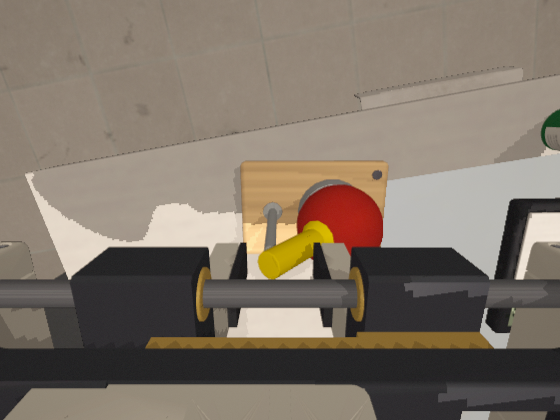

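The neck end at (268,264) sits between the fingers. I'll check the depth data in the tool frame to confirm it is centred on the pad width.

```bash
cat > nk.py <<'E'
from h import *
F,W,R,p,f,s=snap('wrist');o=ctrl.get_obs();h=cv2.cvtColor(F,cv2.COLOR_RGB2HSV).astype(int)
Rt=Ro.from_euler('xyz',o['orientation'],degrees=True).as_matrix();T=(W-o['tool_pos'])@Rt
# depth discards gripper; tool frame
y=(h[...,0]>18)&(h[...,0]<35)&(h[...,1]>150)&(W[...,2]>.07)&(W[...,2]<.13)&(abs(T[...,1])<.04)
P=T[y];np.set_printoptions(precision=4,suppress=True)
for a,b in((-.005,.005),(.005,.012),(.012,.02),(.02,.028),(.028,.036)):
    q=P[(P[:,2]>a)&(P[:,2]<b)]
    if len(q)>5: print(a,b,len(q),'x',np.percentile(q[:,0],[3,97]),'y',np.percentile(q[:,1],[3,97]))
E
python3 nk.py
```

```text
0.005 0.012 201 x [-0.0053  0.0058] y [-0.0041  0.0016]
0.012 0.02 688 x [-0.0063  0.0074] y [-0.0107  0.0073]
0.02 0.028 359 x [-0.0037  0.008 ] y [-0.001   0.0181]
0.028 0.036 258 x [-0.0036  0.0077] y [0.0052 0.0188]
```

The neck is centred in x to within 1 mm. I'll sweep it slowly toward upright along +y.

{"api": "drive_effector", "payload": {
  "deltas": {"increments":[[0, 0.2, 0, 0, 0.034], [0, 0.36, 0, 0, 0.034], [0, 0.52, 0, 0, 0.033], [0, 0.64, 0, 0, 0.032], [0, 0.76, 0, 0, 0.032], [0, 0.88, 0, 0, 0.030], [0, 0.88, 0, 0, 0.030]]}
}}

```text
clock: 3.58
tool_pos: [0.4594, 0.314, 0.1209]
orientation: [180.0, 0.0, -10.1]
force: [0.6, -0.1, 0.4]
opening: 0.0305
gripper_force: 0.1
```

```bash
python3 nk.py; python3 - <<'E'
import m
from m import *
m.B0=np.array([.458,.294]);m.R0=np.array([9,9]);F,W,R,p,f,s=snap('wrist');ana('w',dict(F=F,W=W))
E
```

```text
-0.005 0.005 583 x [-0.0007  0.0076] y [-0.014   0.0021]
0.005 0.012 258 x [-0.0026  0.0079] y [-0.007   0.0058]
0.012 0.02 270 x [-0.0027  0.0078] y [-0.0034  0.0098]
0.02 0.028 255 x [-0.0031  0.0082] y [0.0005 0.0153]
0.028 0.036 208 x [-0.0028  0.0078] y [0.0031 0.02  ]
w ball [0.45486488 0.29050018 0.05380482] 0.00029184976302521794 3716
  neck off [ 0.00411743 -0.00020217] tilt,az [25.06525565 90.45625155] raw az 65.77790921950535 end 0.07511950827663937 1902
```

The neck is at about 25°, but the ball has climbed about 5 mm up the cup edge. Closing the gap makes the pads act as a couple, which pushes the ball back into its seat. I'll close further while sweeping in step.

{"api": "drive_effector", "payload": {
  "deltas": {"increments":[[0, 0, 0, 0, 0.028], [0, 0, 0, 0, 0.026], [0, 0.08, 0, 0, 0.025], [0, 0.16, 0, 0, 0.0235], [0, 0.28, 0, 0, 0.022], [0, 0.28, 0, 0, 0.022]]}
}}

```text
clock: 4.42
tool_pos: [0.46, 0.3092, 0.1233]
orientation: [-179.7, -0.2, -10.0]
force: [0.6, 2.6, 11.0]
opening: 0.0223
gripper_force: 26.1
```

```bash
python3 nk.py; python3 - <<'E'
import m
from m import *
m.B0=np.array([.458,.294]);m.R0=np.array([9,9]);F,W,R,p,f,s=snap('wrist');ana('w',dict(F=F,W=W))
E
```

```text
-0.005 0.005 570 x [0.0002 0.0078] y [-0.0111  0.0039]
0.005 0.012 231 x [-0.0025  0.0078] y [-0.0059  0.0067]
0.012 0.02 231 x [-0.003   0.0076] y [-0.0027  0.0103]
0.02 0.028 168 x [0.0003 0.0081] y [0.     0.0121]
0.028 0.036 108 x [0.0035 0.0074] y [0.0023 0.0157]
w ball [0.45479501 0.28847691 0.05442533] 0.0002835894724264078 3559
  neck off [ 4.60562165e-03 -8.64149966e-05] tilt,az [20.69946698 90.94503381] raw az 59.51437338647643 end 0.07514832654023638 1673
```

The pads now clamp the neck diagonally at about 20° with 26 N, and the ball is held against the cup edge. I'll lift a few millimetres so the ball can swing free, then see whether it follows.

```bash
cat > b.py <<'E'
import m
from m import *
m.B0=np.array([.458,.294]);m.R0=np.array([9,9]);F,W,R,p,f,s=snap('wrist');ana('w',dict(F=F,W=W));save('w_last.png',F)
E
```

{"api": "drive_effector", "payload": {
  "deltas": {"increments":[[0, 0, -0.08, 0, 0.022], [0, 0, -0.16, 0, 0.022], [0, 0, -0.24, 0, 0.022], [0, 0, -0.24, 0, 0.022]]}
}}

```text
clock: 5.03
tool_pos: [0.4581, 0.3072, 0.1268]
orientation: [180.0, 0.0, -10.1]
force: [0.3, 0.1, 0.5]
opening: 0.0221
gripper_force: 0.0
```

```bash
python3 nk.py; python3 b.py
```

```text
-0.005 0.005 440 x [-0.0022  0.0074] y [-0.0079  0.0044]
0.005 0.012 278 x [-0.0024  0.0081] y [-0.0095  0.006 ]
0.012 0.02 190 x [0.0008 0.0081] y [-0.0058  0.0077]
0.02 0.028 187 x [0.0012 0.0083] y [-0.0044  0.0112]
0.028 0.036 151 x [0.0007 0.0082] y [-0.0029  0.0111]
w ball [0.45584068 0.29550197 0.04892368] 0.000291234102472792 3549
  neck off [ 0.00455508 -0.00066051] tilt,az [ 11.75996559 105.30626211] raw az 51.148582970519904 end 0.0754089355190578 1781
```

The ball dropped back into its seat at (0.456, 0.2955, 0.049). The neck leans about 12° and is loosely caged. I'll keep narrowing the gap in step with the sweep.

In the tool's units: 0.004 m is 0.16, 0.001 m is 0.04.

{"api": "drive_effector", "payload": {
  "deltas": {"increments":[[0, 0.04, 0, 0, 0.0205], [0, 0.1, 0, 0, 0.0195], [0, 0.16, 0, 0, 0.019], [0, 0.22, 0, 0, 0.0185], [0, 0.28, 0, 0, 0.018], [0, 0.28, 0, 0, 0.018]]}
}}

```text
clock: 5.88
tool_pos: [0.4571, 0.3005, 0.1272]
orientation: [-180.0, -0.0, -10.1]
force: [-1.6, 0.5, 0.2]
opening: 0.0181
gripper_force: 0.6
```

```bash
python3 nk.py; python3 b.py
```

```text
-0.005 0.005 528 x [-0.0011  0.0076] y [-0.0082  0.0059]
0.005 0.012 178 x [0.0014 0.008 ] y [-0.0065  0.0068]
0.012 0.02 182 x [0.001 0.008] y [-0.006   0.0079]
0.02 0.028 176 x [0.0015 0.0082] y [-0.0049  0.0094]
0.028 0.036 139 x [0.0021 0.0081] y [-0.0044  0.0094]
w ball [0.45553983 0.29412229 0.05050144] 0.00028700056800811183 3513
  neck off [ 0.00464608 -0.00041842] tilt,az [  7.50604297 121.36533172] raw az 33.10666678099917 end 0.0752687909553674 1720
```

{"api": "drive_effector", "payload": {
  "deltas": {"increments":[[0, 0.06, 0, 0, 0.0172], [0, 0.12, 0, 0, 0.0168], [0, 0.18, 0, 0, 0.0164], [0, 0.18, 0, 0, 0.015], [0, 0.18, 0, 0, 0.012], [0, 0.18, 0, 0, 0.012]]}
}}

```text
clock: 6.72
tool_pos: [0.4562, 0.296, 0.1269]
orientation: [180.0, 0.0, -10.1]
force: [0.1, -0.3, -0.3]
opening: 0.0154
gripper_force: 30.0
```

```bash
python3 nk.py; python3 b.py
```

```text
-0.005 0.005 532 x [-0.0013  0.0075] y [-0.0073  0.0068]
0.005 0.012 180 x [0.0023 0.0079] y [-0.0071  0.0068]
0.012 0.02 186 x [0.0018 0.0079] y [-0.0073  0.0074]
0.02 0.028 169 x [0.0019 0.0082] y [-0.0078  0.0076]
0.028 0.036 137 x [0.0012 0.0079] y [-0.0073  0.0074]
w ball [0.45582089 0.29580089 0.04952841] 0.00028448659395371306 3439
  neck off [ 0.00452089 -0.00063401] tilt,az [ -4.89691404 -11.5869648 ] raw az -7.392739580778766 end 0.07535001094840725 1744
```

View pics/w_last.png

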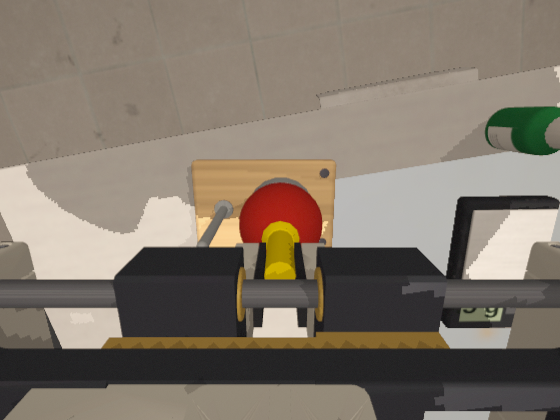

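The neck is upright between the pads at 30 N, with the ball at (0.456, 0.296, 0.0495), so the grasp is good. Next I'll lift.

In the tool's units: -0.11 m is -4.4, -0.09 m is -3.6.

{"api": "drive_effector", "payload": {
  "deltas": {"increments":[[0, 0, -0.4, 0, 0.012], [0, 0, -1.2, 0, 0.012], [0, 0, -2.4, 0, 0.012], [0, 0, -3.6, 0, 0.012], [0, 0, -4.4, 0, 0.012], [0, 0, -4.4, 0, 0.012]]}
}}

```text
clock: 7.58
tool_pos: [0.457, 0.2969, 0.2394]
orientation: [-179.8, -0.1, -10.0]
force: [-0.3, 0.5, -1.9]
opening: 0.0152
gripper_force: 30.0
```

```bash
python3 nk.py; python3 go.py 0.4438 -0.0493 0.237 -10
```

```text
7.625 [0.45643542 0.29637131 0.23790547] [-1.79896821e+02 -4.12236155e-02 -1.00526560e+01] 0.01514365729662253 delta [4.790e-02 3.426e-01 3.000e-04] turn -0.05
```

In the tool's units: 0.02 m is 0.8, 0.26 m is 10.4.

{"api": "drive_effector", "payload": {
  "deltas": {"increments":[[0.12, 0.8, 0, 0, 0.012], [0.32, 2.4, 0, 0, 0.012], [0.56, 4, 0, 0, 0.012], [0.8, 5.6, 0, 0, 0.012], [1.04, 7.2, 0, 0, 0.012], [1.28, 8.8, 0, 0, 0.012], [1.2, 10, 0, 0, 0.012], [1.2, 10.4, 0, 0, 0.012]]}
}}

```text
clock: 8.62
tool_pos: [0.4392, 0.0327, 0.2364]
orientation: [180.0, 0.1, -10.2]
force: [0.5, -0.4, -1.2]
opening: 0.0151
gripper_force: 30.0
```

{"api": "drive_effector", "payload": {
  "deltas": {"increments":[[0, 0, 0, 0, 0.012], [0, 0, 0, 0, 0.012]]}
}}

```text
clock: 8.88
tool_pos: [0.4407, 0.0353, 0.2369]
orientation: [180.0, 0.0, -10.0]
force: [-0.8, -0.1, -1.5]
opening: 0.015
gripper_force: 30.0
```

```bash
cat > r.py <<'E'
from m import *
np.set_printoptions(precision=4,suppress=True)
F,W,R,p,f,s=snap('wrist');save('w4.png',F)
m_=(np.hypot(W[...,0]-.4435,W[...,1]+.0495)<.045)&(W[...,2]>.034)&(W[...,2]<.046)
P=W[m_];circ(P,'ring');print('z',np.percentile(P[:,2],[50,90]))
c=P[:,:2]*1000;print(cv2.minEnclosingCircle(c.astype(np.float32)))
o=ctrl.get_obs();Rt=Ro.from_euler('xyz',o['orientation'],degrees=True).as_matrix();T=(W-o['tool_pos'])@Rt
h=cv2.cvtColor(F,cv2.COLOR_RGB2HSV).astype(int)
red=((h[...,0]<6)|(h[...,0]>172))&(h[...,1]>150)&(h[...,2]>60)&(abs(T[...,0])<.05)&(abs(T[...,1])<.05)&(T[...,2]>.03)&(T[...,2]<.13)
c0=least_squares(lambda q:np.linalg.norm(T[red]-q,axis=1)-.03,[0,0,.077],loss='soft_l1',f_scale=.002).x;print('ball in tool',c0,red.sum(),o['tool_pos'])
E
python3 r.py
```

```text
ring [ 0.4434 -0.0475  0.0246] 651 0.0010630203198628216
z [0.0398 0.041 ]
((443.0379333496094, -48.05320358276367), 26.868032455444336)
ball in tool [-0.0004  0.0003  0.0774] 3445 [0.4407 0.0355 0.2369]
```

View pics/w4.png

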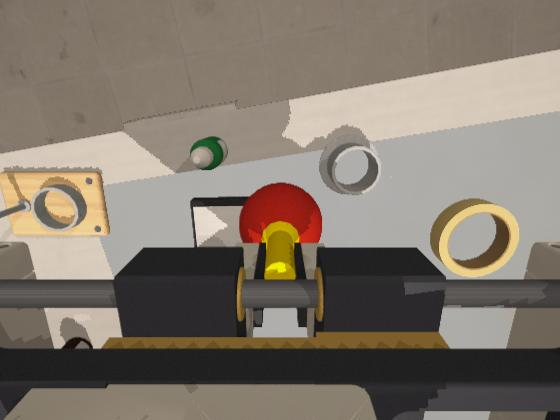

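The wrist view shows the ring clear at (352,169), the bottle at (208,152) and the bauble held upright. The ring measures (0.4432, -0.048) with its top at 0.040, so the seat should come at TCP z of about 0.136. I'll move above it and lower partway.

```bash
python3 go.py 0.4437 -0.0478 0.155 -10
```

```text
8.925 [0.44071213 0.03551058 0.23690753] [ 1.79993398e+02  9.21222901e-03 -1.00076087e+01] 0.015059508262278582 delta [0.0174 0.0815 0.0819] turn -0.01
```

In the tool's units: 0.0815 m is 3.26, 0.08 m is 3.2.

{"api": "drive_effector", "payload": {
  "deltas": {"increments":[[0.2, 1, 0, 0, 0.012], [0.44, 2.2, 0, 0, 0.012], [0.64, 3, 0, 0, 0.012], [0.696, 3.26, 0.8, 0, 0.012], [0.696, 3.26, 2, 0, 0.012], [0.696, 3.26, 2.8, 0, 0.012], [0.696, 3.26, 3.2, 0, 0.012], [0.696, 3.26, 3.2, 0, 0.012]]}
}}

```text
clock: 9.93
tool_pos: [0.4434, -0.0481, 0.1567]
orientation: [180.0, 0.1, -10.0]
force: [0.4, 0.1, -0.1]
opening: 0.0154
gripper_force: 30.0
```

```bash
python3 go.py 0.4437 -0.0478 0.1375 -10
python3 r.py
python3 - <<'E'
from m import *
for n in('top','scene'):
    F,W,*_=snap(n);h=cv2.cvtColor(F,cv2.COLOR_RGB2HSV).astype(int)
    red=((h[...,0]<6)|(h[...,0]>172))&(h[...,1]>150)&(h[...,2]>60)&(np.hypot(W[...,0]-.4435,W[...,1]+.05)<.07)&(W[...,2]>.03)
    print(n,red.sum(),sph(W[red]) if red.sum()>20 else '')
E
```

```text
9.925 [ 0.44342855 -0.04805403  0.15671089] [ 1.79961879e+02  6.09022203e-02 -1.00019757e+01] 0.01535125698174867 delta [ 0.0002 -0.0003  0.0192] turn -0.0
ring [ 0.4402 -0.0478  0.0279] 291 0.0008637727780757519
z [0.0398 0.041 ]
((455.9297790527344, -50.10169219970703), 23.180334091186523)
ball in tool [-0.0009  0.0002  0.078 ] 3431 [ 0.4438 -0.0481  0.1573]
top 119 (array([ 0.44579265, -0.04952603,  0.08064171]), np.float64(0.0006735116138790742))
scene 401 (array([ 0.44681952, -0.04881045,  0.07882763]), np.float64(0.0008447928141294969))
```

In the tool's units: -0.0006 m is -0.024, 0.017 m is 0.68.

{"api": "drive_effector", "payload": {
  "deltas": {"increments":[[-0.024, 0.016, 0.2, 0, 0.012], [-0.024, 0.016, 0.4, 0, 0.012], [-0.024, 0.016, 0.56, 0, 0.012], [-0.024, 0.016, 0.64, 0, 0.012], [-0.024, 0.016, 0.68, 0, 0.012], [-0.024, 0.016, 0.68, 0, 0.012]]}
}}

```text
clock: 10.82
tool_pos: [0.4428, -0.0487, 0.14]
orientation: [180.0, 0.0, -10.0]
force: [0.1, -0.3, -1.3]
opening: 0.015
gripper_force: 30.0
```

```bash
python3 r.py
```

```text
ring [ 0.4416 -0.0482  0.0276] 126 0.00019660886040088685
z [0.0388 0.0406]
((461.6187744140625, -49.712310791015625), 18.893070220947266)
ball in tool [-0.0004  0.0001  0.0775] 3448 [ 0.4428 -0.0487  0.1401]
```

{"api": "drive_effector", "payload": {
  "deltas": {"increments":[[0, 0, 0.04, 0, 0.012], [0, 0, 0.08, 0, 0.012], [0, 0, 0.1, 0, 0.012], [0, 0, 0.1, 0, 0.012]]}
}}

```text
clock: 11.38
tool_pos: [0.4427, -0.0487, 0.1375]
orientation: [180.0, 0.0, -10.0]
force: [0.4, -0.0, -0.8]
opening: 0.0154
gripper_force: 30.0
```

{"api": "drive_effector", "payload": {
  "deltas": {"increments":[[0, 0, 0.02, 0, 0.012], [0, 0, 0.04, 0, 0.012], [0, 0, 0.04, 0, 0.012]]}
}}

```text
clock: 11.75
tool_pos: [0.443, -0.0486, 0.1367]
orientation: [-180.0, -0.0, -10.0]
force: [-0.6, 1.1, 1.8]
opening: 0.0153
gripper_force: 30.0
```

Contact is starting: the vertical force changed from about -1 to +1.8 N. I'll press on slightly to seat the ball.

In the tool's units: 0.0005 m is 0.02.

{"api": "drive_effector", "payload": {
  "deltas": {"increments":[[0, 0, 0.02, 0, 0.012], [0, 0, 0.02, 0, 0.012]]}
}}

```text
clock: 12.0
tool_pos: [0.4432, -0.0486, 0.1365]
orientation: [-180.0, -0.1, -10.0]
force: [-0.2, 0.1, 4.9]
opening: 0.0149
gripper_force: 30.0
```

{"api": "drive_effector", "payload": {
  "deltas": {"increments":[[0, 0, 0.02, 0, 0.012], [0, 0, 0.02, 0, 0.012]]}
}}

```text
clock: 12.25
tool_pos: [0.4435, -0.0485, 0.1363]
orientation: [-180.0, -0.1, -10.0]
force: [-0.8, 1.3, 8.4]
opening: 0.0152
gripper_force: 30.0
```

```bash
python3 r.py
```

```text
ring [ 0.4425 -0.0482  0.027 ] 69 0.00011219663989148199
z [0.0372 0.0392]
((462.68096923828125, -50.48961639404297), 17.817163467407227)
ball in tool [-0.0008  0.0002  0.0773] 3399 [ 0.4435 -0.0485  0.1363]
```

The ball centre is at 0.059, matching the seat height, with about 8 N on it. I'll ease the pressure and open gently.

In the tool's units: -0.001 m is -0.04, -0.0008 m is -0.032.

{"api": "drive_effector", "payload": {
  "deltas": {"increments":[[0, 0, -0.032, 0, 0.012], [0, 0, -0.04, 0, 0.012]]}
}}

```text
clock: 12.55
tool_pos: [0.4429, -0.0486, 0.1366]
orientation: [-180.0, -0.0, -10.0]
force: [0.2, 0.9, 1.9]
opening: 0.0149
gripper_force: 30.0
```

{"api": "drive_effector", "payload": {
  "deltas": {"increments":[[0, 0, 0, 0, 0.0165], [0, 0, 0, 0, 0.0175], [0, 0, 0, 0, 0.019], [0, 0, 0, 0, 0.022], [0, 0, 0, 0, 0.022]]}
}}

```text
clock: 13.18
tool_pos: [0.4427, -0.0487, 0.1365]
orientation: [180.0, 0.0, -10.0]
force: [0.2, -0.2, -0.7]
opening: 0.0218
gripper_force: 0.0
```

```bash
python3 r.py; python3 nk.py
```

```text
ring [ 0.4427 -0.0482  0.0268] 79 8.938156079249179e-05
z [0.0374 0.0398]
((461.35833740234375, -51.00104904174805), 19.05367660522461)
ball in tool [-0.0002 -0.0005  0.0773] 3609 [ 0.4427 -0.0487  0.1365]
0.005 0.012 132 x [0.0025 0.008 ] y [-0.0077  0.006 ]
0.012 0.02 179 x [0.0018 0.0081] y [-0.008   0.0059]
0.02 0.028 150 x [0.0026 0.008 ] y [-0.0078  0.0059]
0.028 0.036 137 x [0.0021 0.0081] y [-0.008   0.0063]
```

The bauble stands free and upright in the ring. I'll open wider, go straight up, and check.

{"api": "drive_effector", "payload": {
  "deltas": {"increments":[[0, 0, 0, 0, 0.035], [0, 0, 0, 0, 0.045], [0, 0, -0.4, 0, 0.045], [0, 0, -1.2, 0, 0.045], [0, 0, -2.4, 0, 0.045], [0, 0, -4, 0, 0.045], [0, 0, -4.8, 0, 0.045], [0, 0, -4.8, 0, 0.045]]}
}}

```text
clock: 14.28
tool_pos: [0.4436, -0.0485, 0.2589]
orientation: [-179.9, -0.2, -10.0]
force: [0.2, -0.3, -0.5]
opening: 0.0448
gripper_force: 0.0
```

```bash
python3 - <<'E'
from h import *
F,W,*_=snap('wrist');G,*_=snap('scene');G=cv2.resize(G[170:290,260:420],None,fx=2.5,fy=2.5)
I=np.zeros((420,960,3),np.uint8);I[:,:560]=F;I[:300,560:960]=G;save('w5.png',cv2.resize(I,(800,350)))
import m;m.B0=np.array([.443,-.0487]);m.R0=m.B0;m.ana('w',dict(F=F,W=W))
E
```

```text
w ball [ 0.4426789  -0.04815419  0.05907547] 0.000318132160497267 1611
  neck off [ 0.00230775 -0.00136735] tilt,az [ -3.2216767  -45.51841135] raw az -2.8343156670265706 end 0.07618016633367751 587
```

View pics/w5.png

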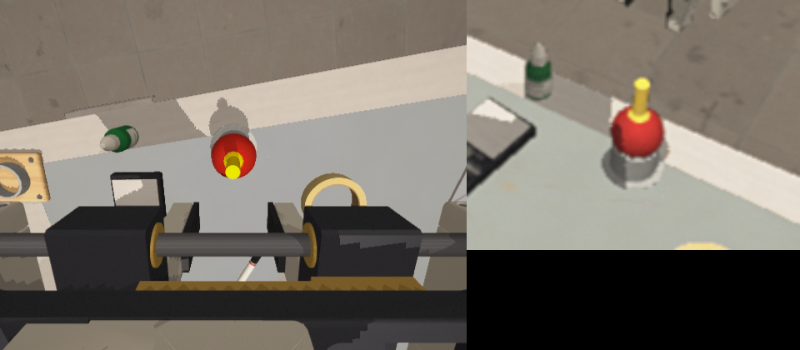

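The bauble stands upright in the ring, at (233,158) in the wrist view and (637,130) in the scene crop. The bottle, scale and tape are undisturbed and the gripper is clear.

```bash
python3 -c "
from plant import ctrl
print(ctrl.close_job())"
```

```text
the job is handed in; nothing more can be done
None
```

The bauble is standing upright, neck up, in the steel setting ring. I let go only after it was seated, the bottle, scale and tape look undisturbed, and the job was handed in at about 14 s; on the way, the ball briefly rode up the rest's cup edge under a 26 N squeeze on the neck, then dropped about 5 mm back into its seat.

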